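# Take the blue-lidded jar out of the yoghurt maker

### The job

The yoghurt in the jar with the blue lid is ready: take the clear cover off the yoghurt maker and set it down the right way up on the grey mat, then lift out the jar with the blue lid, keeping it upright, and stand it gently on the wooden board. Finally put the cover back on the yoghurt maker so that it sits fully down all round over the three white-lidded jars, which stay inside; leave everything else on the counter where it is.

Things in the scene. Friction and masses are not known exactly. Their poses are not given: they have to be found in the camera images.
- maker: Electric yoghurt maker: round white base, 201 mm across, 70 mm high to the ledge round its rim, standing firm, grey control panel on its front (-x). Origin at the centre of its underside, z up. Inside, an open pan 162 mm across with a flat floor 20 mm above the origin, on which four jars stand freely round the middle.
- maker_seat (a point): Centre of the flat ledge round the maker's rim, 70 mm above the maker's origin: where the origin of the seated cover comes. Just inside the ledge a lip stands up 7 mm above it, 171 mm across at its foot and leaning inwards to 167 mm; the cover's rim goes round the outside of this lip and rests on the ledge.
- cover: Loose round cover of clear plastic, 183 mm across at the rim, 176 mm inside (about 2.5 mm of play round the lip's foot), about 240 g. Origin at the centre of its rim's lower edge, z up; flat top 48 mm above the origin. At the start it sits on the maker, turned to any angle; it may be put back at any angle.
- cover_handle (a point): Middle of the dark blue bar handle on the cover, 68.5 mm above the cover's origin. The bar is 78 mm long along the cover's x axis, 20 mm wide along its y axis, from 59 to 78 mm above the origin, and stands on two feet near its ends.
- jar_blue: The jar to take out: closed glass jar of white yoghurt with a blue lid, 60 mm across (glass and lid alike), 86 mm high, the lid being the top 18 mm; about 260 g. Origin at the centre of its underside, z up. Stands in the maker about 46 mm from its axis, in any of four places; its top is 36 mm above the ledge.
- jar_white1: One of three jars like jar_blue but with a white lid, standing in the other places of the maker; stays there. Origin at the centre of its underside.
- jar_white2: As jar_white1.
- jar_white3: As jar_white1.
- mat: Grey ribbed draining mat, 230 x 230 mm, 4 mm thick, lying flat on the counter and empty. Origin at the centre of its underside. It does not slip.
- board: Wooden board, 260 mm along its x axis, 180 mm along its y axis, 18 mm thick, lying flat on the counter. Origin at the centre of its underside. A bowl stands on its +x half; the -x half is free. It does not slip.
- board_spot (a point): Middle of the free half of the board, on its upper face, 60 mm from the board's centre towards its -x end.
- bowl: Small blue bowl on the board, 104 mm across, 50 mm high. Origin at the centre of its underside. Leave alone.
- jar_seeds: Glass jar of seeds with a gold lid, 68 mm across, 118 mm high, on the counter beyond the maker. Origin at the centre of its underside. Leave alone.
- jar_chilli: Glass jar of chilli sauce with a black lid, 68 mm across, 112 mm high, on the counter beyond the maker. Origin at the centre of its underside. Leave alone.
- jar_paprika: Small glass jar with a yellow lid, 58 mm across, 82 mm high, on the counter. Origin at the centre of its underside. Leave alone.
- timer: Red kitchen timer, 68 mm across, 50 mm high, on the counter. Origin at the centre of its underside. Leave alone.
- spoon: Steel spoon, 170 mm long, lying on the counter beyond the maker. Leave alone.

How it is judged:
By the outcome, as a careful person would: the job done as asked, in the order asked, and still so for the second after the job is handed in, with the robot touching nothing.
It also fails if it takes over 69 s, if anything falls off the work surface, if the arm or the gripper's body presses on something with over 40 N, if the wrist force passes 120 N, or if a joint passes its speed limit or range.

### The arm

A 6-joint arm with a two-finger parallel gripper is mounted at the origin on the work surface. World frame = base frame: x ahead of the robot, y to its left, z up, the work surface at z = 0. Lengths are in m, angles in rad, forces in N, time in s.
With the tool pointing down it reaches from about 0.35 to 0.725 m from the base axis. Payload 6 kg.
Tool frame: the origin (TCP) lies midway between the tips of the shut fingers; the grasp point (between the pads) lies 19 mm behind it (arm.grip_depth is the distance from the TCP to the grasp point, in m); z points along the fingers, y is the line along which they close (so a half turn about z gives the same grasp; the last joint's range is limited). The gripper opens to 85 mm and grips with 20 to 120 N. Pads are 22 mm wide; open, the fingers measure 114 mm over their backs; the gripper's body (76 mm by 85 mm) begins 54 mm behind the grasp point. The pads swing forward as they close: fully open they stand 13 mm farther back than shut.
Start: joints at [1.67, 0.04, 0.085, 0, -1.615, -0.334], TCP at [0.14, 0.584, 0.231] pointing down, gripper open.
Joint ranges: [-2.56, 2.56], [-1.29, 2.01], [-1.08, 1.49], [-3.29, 1.98], [-2.81, -0.18], [-2.99, 2.99]. Speed limits (rad/s): [2.57, 2.57, 3.01, 3.14, 3.14, 3.14].

### API

Orientations are given as [roll, pitch, yaw] about the fixed x, y, z axes, in that order (R = Rz(yaw) Ry(pitch) Rx(roll)).
In Python, from bench import arm, optics, status gives the robot as it stands (arm), with the cameras (optics) and the readings (status).
- The arm moves only by the tool inch_along, called after "Call:" as name(argument=value, ...), one argument or row to a line, values as JSON. Schema: {"type":"object","properties":{"increments":{"type":"array","items":{"type":"object","properties":{"turn_vec":{"type":"array","items":{"type":"number"},"minItems":3,"maxItems":3},"xyz":{"type":"array","items":{"type":"number"},"minItems":3,"maxItems":3},"finger_gap":{"type":"number"}},"additionalProperties":false,"required":["finger_gap"]},"minItems":1,"maxItems":5},"grip_n":{"type":"number"},"only":{"type":"string"},"quiet":{"type":"boolean"},"lines":{"type":"string"}},"required":["increments"],"additionalProperties":false}. increments is a list of rows, 1 to 5 of them, each an object with the fields turn_vec (a list: a rotation vector rx, ry, rz in units of 0.05 rad), xyz (a list: dx, dy, dz in shares of the most that a row can go, 1 being 62.5 mm), finger_gap (the finger opening in m); a field left out counts as zero (the opening has to be given); each row shifts and turns the commanded pose from where the row before left it, along the tool's axes as they then stand; what a row does not reach is not made up. A row lasts 1/8 s, in which the tool goes at most 0.0625 m and 0.188 rad, less where a joint would pass 70% of its speed; a pose out of reach is approached as far as the arm can. The fingers move at their own pace and stop on an object; grip_n is the grip in N (left out, the last holds). Time passes only in rows, so rows that do not move let the fingers close. The tool returns the time, the measured TCP pose, the force, the opening and the grip force at its end. only (a regular expression) keeps the lines of the reply that match it, lines (a string "A,B") keeps lines A to B, and quiet returns only ok. Input that does not fit is refused with a message, and nothing moves.
- status.sense(): the state, without advancing time (a new reading comes with each control period).
- optics.capture(name): name is "scene" or "top" or "wrist"; returns a dict with "pixels" (384x512x3 uint8, red, green, blue), "fx", "fy", "cx", "cy" (pixels), "k1" (the pictures are not rectified: a ray, as slopes to the right and down, at radius r is drawn at 1 + k1 r^2 times it, then the intrinsics apply), "xyz" and "attitude" of the camera in the world; the wrist camera has in their place "tool_from_camera" (4x4, takes a point from camera to tool coordinates, whose origin is the TCP and whose axes are the flange's). Camera axes: x right, y down, z forward; pixel columns grow to the right and rows downward; lengths in m; the calibration is good to about 2 mm. A picture is of the moment at which its call begins: read the wrist's pose just before it. There is no depth.
- arm.close_job(): hands the job in; it is judged then, once.
The state is a dict: "t": time; "joint_pos": joint angles; "joint_velocities": joint speeds; "tau": joint torques, N m; "tool_pos": TCP position; "orientation": TCP orientation; "force": force on the tool from outside, world axes, zero at the start; "wrist_torque": the same for the moment, N m; "grip_width": finger opening in m; "grasp_force": force on a finger pad.
Only numpy, scipy, OpenCV 4.12 (cv2) and the standard library are available. Lean on these libraries where they do the work, as an engineer would, in place of code of your own. Each camera call takes 0.05 s, during which the arm holds its last target. There are 200 camera calls.

## Working session

There is one attempt and no reset: what is moved stays moved. The work goes in short steps, Python scripts to look and compute and a tool call to move; the robot and the scene stay as the last step left them, time stands still between calls to the robot, and variables do not carry over. Pictures are saved under pics/ and viewed, at most 10 in all, crops included, and the job is handed in when it is done.

```bash
ls; mkdir -p pics; python3 - <<'E'
from bench import arm, optics, status
import cv2,numpy as np
for n in("scene","top"):
    c=optics.capture(n); cv2.imwrite(f"pics/{n}0.png",c["pixels"][:,:,::-1]); print(n,{k:v for k,v in c.items() if k!="pixels"})
    np.save(f"{n}0.npy",c["pixels"])
print(status.sense())
E
```

```text
bench.py
pics
scene {'fx': 473.9395769827092, 'fy': 473.9395769827092, 'cx': 252.58028501248188, 'cy': 188.4144804210638, 'k1': 0.02941601850098488, 'xyz': array([ 1.3267603 , -0.31951405,  1.09955789]), 'attitude': array([-2.46149717, -0.00267132,  1.16939188])}
top {'fx': 346.77436710769354, 'fy': 346.77436710769354, 'cx': 256.28584463141874, 'cy': 190.98271215544588, 'k1': -0.09246145323516754, 'xyz': array([ 0.45214531, -0.01633705,  0.90524748]), 'attitude': array([-3.00052389,  0.03261392, -1.57831704])}
{'t': 0.1, 'joint_pos': array([ 1.66970252e+00,  4.07277629e-02,  8.39088993e-02, -3.84212844e-04,
       -1.61549955e+00, -3.33712183e-01]), 'joint_velocities': array([ 0.00118799,  0.00011784,  0.00122456,  0.00186301,  0.00028446,
       -0.00263293]), 'tau': array([-4.96858833e-03, -3.69347441e+01,  3.48282051e+01,  6.95171714e+00,
       -4.63896562e-03, -1.13793442e-05]), 'tool_pos': array([0.13945392, 0.58326487, 0.23039606]), 'orientation': array([ 3.14002881e+00, -1.35882667e-04, -2.34789002e-01]), 'force': array([ 0.2238626 , -0.28909502, -0.93309964]), 'wrist_torque': array([-0.0037458 , -0.03218223,  0.009352  ]), 'grasp_force': 0.0, 'grip_width': 0.08523967798055036}
```

View pics/scene0.png

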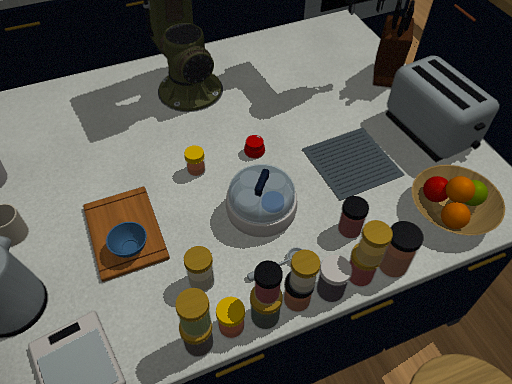

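View pics/top0.png

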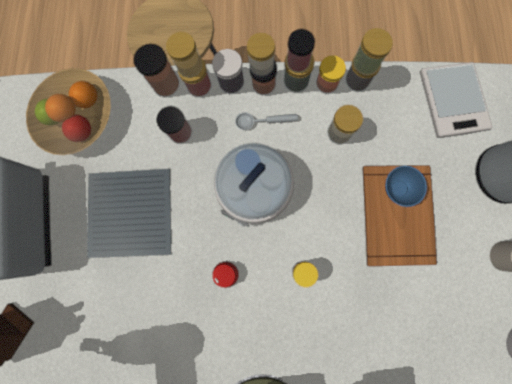

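Scene: maker at about (262,197), handle (262,181), blue jar under the cover at (273,202), mat (352,162), free board half (120,215), bowl (126,240). Top: handle (252,178), blue jar (247,160), mat (130,213), board (400,215) with its bowl at (406,186), so the free half is towards the robot.

```bash
cat > h.py <<'E'
from bench import arm, optics, status
import cv2,numpy as np
from scipy.spatial.transform import Rotation as Ro
def pose(c,s=None):
    if "xyz" in c: return Ro.from_euler("xyz",c["attitude"]).as_matrix(),np.array(c["xyz"])
    T=np.array(c["tool_from_camera"]);R=Ro.from_euler("xyz",s["orientation"]).as_matrix()
    return R@T[:3,:3],R@T[:3,3]+s["tool_pos"]
def ray(c,uv,s=None):
    R,p=pose(c,s);d=np.array([(uv[0]-c["cx"])/c["fx"],(uv[1]-c["cy"])/c["fy"]]);x=d.copy()
    for _ in range(20): x=d/(1+c["k1"]*(x@x))
    v=R@np.array([x[0],x[1],1]);return p,v/np.linalg.norm(v)
def onz(c,uv,z,s=None):
    p,v=ray(c,uv,s);return p+v*(z-p[2])/v[2]
def tri(r):
    A=sum(np.eye(3)-np.outer(v,v) for p,v in r);b=sum((np.eye(3)-np.outer(v,v))@p for p,v in r)
    x=np.linalg.solve(A,b);return x,[np.linalg.norm(np.cross(x-p,v)) for p,v in r]
def blobs(m,amin=20,box=None):
    m=m.astype(np.uint8)
    if box: k=np.zeros_like(m);k[box[1]:box[3],box[0]:box[2]]=1;m=m*k
    n,l,st,ce=cv2.connectedComponentsWithStats(m)
    return sorted([(int(st[i,4]),ce[i],l==i) for i in range(1,n) if st[i,4]>=amin],key=lambda a:-a[0])
def rect(m):
    ct=max(cv2.findContours(m.astype(np.uint8),0,2)[0],key=cv2.contourArea);r=cv2.minAreaRect(ct);return r,cv2.boxPoints(r)
def hsv(p): return cv2.cvtColor(p,cv2.COLOR_RGB2HSV).astype(int)
def look(name):
    s=status.sense();return optics.capture(name),s
def totool(v,s=None):  # world displacement -> tool axes
    s=s or status.sense();return Ro.from_euler("xyz",s["orientation"]).inv().apply(v)
E
python3 - <<'E'
from h import *
np.set_printoptions(precision=4,suppress=True)
C={n:look(n)[0] for n in("top","scene")}
B={"top":(225,150,285,205),"scene":(240,160,285,200)}
r=[]
for n,c in C.items():
    H=hsv(c["pixels"]);m=(H[...,2]<75)
    for a,ce,mm in blobs(m,10,B[n])[:2]:
        print(n,"handle",a,ce,rect(mm)[0])
        if not any(q[0]==n for q in r): r.append((n,ce,rect(mm)[1]))
print("tri handle",tri([ray(C[n],ce) for n,ce,_ in r]))
c=C["top"]
for p in r[0][2]: print("corner",onz(c,p,.148))
H=hsv(c["pixels"]);
# mat
g=c["pixels"].astype(int);m=(H[...,2]<125)
b=blobs(cv2.morphologyEx(m.astype(np.uint8),cv2.MORPH_CLOSE,np.ones((5,5))),50,(80,160,180,265))[0]
R,q=rect(b[2]);print("mat",b[0],R,onz(c,R[0],.004));print(np.array([onz(c,p,.004)for p in q]))
m=(H[...,0]<18)&(H[...,1]>110)
b=blobs(cv2.morphologyEx(m.astype(np.uint8),cv2.MORPH_CLOSE,np.ones((5,5))),50,(350,155,445,275))[0]
R,q=rect(b[2]);print("board",b[0],R,onz(c,R[0],.018));print(np.array([onz(c,p,.018)for p in q]))
E
```

```text
top handle 230 [253.0348 175.4739] ((252.18963623046875, 176.22412109375), (7.889321327209473, 31.4742374420166), 41.633541107177734)
scene handle 220 [261.2636 181.9773] ((261.3239440917969, 181.92750549316406), (8.594066619873047, 28.229877471923828), 22.380136489868164)
tri handle (array([0.5978, 0.0163, 0.1346]), [np.float64(0.0012881144176475454), np.float64(0.001288114417647542)])
corner [0.573  0.0463 0.148 ]
corner [ 0.6256 -0.0006  0.148 ]
corner [ 0.6134 -0.0136  0.148 ]
corner [0.5611 0.0332 0.148 ]
mat 7724 ((125.49998474121094, 215.49996948242188), (90.99998474121094, 96.99998474121094), 0.0) [0.5185 0.362  0.004 ]
[[0.3892 0.4846 0.004 ]
 [0.6535 0.5003 0.004 ]
 [0.6484 0.2412 0.004 ]
 [0.3917 0.235  0.004 ]]
board 5213 ((399.2387390136719, 215.01246643066406), (99.93439483642578, 68.0181655883789), 87.27368927001953) [ 0.5116 -0.3552  0.018 ]
[[ 0.639  -0.2671  0.018 ]
 [ 0.6461 -0.4496  0.018 ]
 [ 0.387  -0.4434  0.018 ]
 [ 0.3829 -0.2673  0.018 ]]
```

The rows are not in the units I measure in: shifts go in shares of 62.5 mm and turns go in units of 0.05 rad. I convert before sending: -0.05 m is -0.8, 0.04 m is 0.64.

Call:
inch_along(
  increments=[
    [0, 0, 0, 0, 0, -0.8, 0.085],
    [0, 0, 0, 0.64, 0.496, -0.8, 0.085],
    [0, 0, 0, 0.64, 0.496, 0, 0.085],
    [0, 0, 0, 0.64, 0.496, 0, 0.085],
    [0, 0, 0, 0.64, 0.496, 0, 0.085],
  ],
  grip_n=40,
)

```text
refused: increments[0]: [0, 0, 0, 0, 0, -0.8, 0.085] is not of type 'object' (schema: type "object"). Nothing was moved.
```

The call was refused and nothing moved: it wants a list of objects, one for each row. Same move again in that form.

Call:
inch_along(
  increments=[
    {"xyz": [0, 0, -0.8], "finger_gap": 0.085},
    {"xyz": [0.64, 0.496, -0.8], "finger_gap": 0.085},
    {"xyz": [0.64, 0.496, 0], "finger_gap": 0.085},
    {"xyz": [0.64, 0.496, 0], "finger_gap": 0.085},
    {"xyz": [0.64, 0.496, 0], "finger_gap": 0.085},
  ],
  grip_n=40,
)

```text
t: 0.82
tool_pos: [0.2632, 0.4291, 0.3251]
orientation: [3.142, 0.0, -0.234]
force: [0.8, 0.8, 0.7]
grip_width: 0.0853
grasp_force: 0.0
```

```bash
python3 - <<'E'
from h import *
np.set_printoptions(precision=4,suppress=True)
c=optics.capture("wrist");print(c["tool_from_camera"],c["fx"])
c=look("top")[0];p=c["pixels"].astype(int);H=hsv(c["pixels"])
print(p[213,70:180:4].tolist())
E
```

```text
[[ 0.0007 -0.9588 -0.2841  0.0727]
 [ 1.      0.0006  0.0006  0.0004]
 [-0.0004 -0.2841  0.9588 -0.1428]
 [ 0.      0.      0.      1.    ]] 270.80957071627347
[[119, 119, 114], [119, 118, 115], [115, 114, 109], [117, 116, 113], [138, 138, 133], [107, 111, 111], [105, 111, 113], [100, 108, 108], [98, 102, 103], [101, 104, 107], [98, 102, 103], [94, 98, 103], [93, 100, 102], [95, 97, 101], [97, 101, 104], [94, 100, 101], [91, 97, 101], [96, 101, 103], [93, 100, 102], [95, 102, 103], [94, 100, 104], [98, 104, 107], [96, 104, 106], [98, 104, 107], [96, 103, 105], [120, 123, 122], [187, 188, 180], [194, 194, 186]]
```

Call:
inch_along(
  increments=[
    {"xyz": [0.64, 0.496, 0], "finger_gap": 0.085},
    {"xyz": [0.64, 0.496, 0], "finger_gap": 0.085},
    {"xyz": [0.64, 0.496, 0], "finger_gap": 0.085},
    {"xyz": [0.64, 0.496, 0], "finger_gap": 0.085},
    {"xyz": [0.64, 0.496, 0], "finger_gap": 0.085},
  ],
)

```text
t: 1.55
tool_pos: [0.4215, 0.2323, 0.3251]
orientation: [-3.141, 0.0, -0.234]
force: [-0.3, 0.6, 0.3]
grip_width: 0.0851
grasp_force: 0.0
```

To row units: 0.05 m is 0.8, 0.04 m is 0.64, 0.165 rad is 3.3.

Call:
inch_along(
  increments=[
    {"turn_vec": [0, 0, 3.3], "xyz": [0.64, 0.496, 0], "finger_gap": 0.085},
    {"turn_vec": [0, 0, 3.3], "xyz": [0.48, 0.72, 0], "finger_gap": 0.085},
    {"turn_vec": [0, 0, 3.3], "xyz": [0.32, 0.8, 0], "finger_gap": 0.085},
    {"xyz": [0, 0.72, 0], "finger_gap": 0.085},
    {"finger_gap": 0.085},
  ],
)

```text
t: 2.17
tool_pos: [0.4221, 0.0526, 0.3267]
orientation: [-3.138, -0.001, -0.732]
force: [0.7, 0.9, -0.3]
grip_width: 0.0849
grasp_force: 0.0
```

```bash
python3 - <<'E'
from h import *
np.set_printoptions(precision=4,suppress=True)
c,s=look("wrist");cv2.imwrite("pics/w1.png",c["pixels"][:,:,::-1]);print(s["tool_pos"],s["orientation"])
import pickle;pickle.dump((c,s),open("w1.pkl","wb"))
c=look("top")[0];p=c["pixels"].astype(int)
m=(p[...,2]-p[...,0]>=2)&(p.sum(2)<360)
b=blobs(cv2.morphologyEx(m.astype(np.uint8),cv2.MORPH_CLOSE,np.ones((7,7))),50,(84,160,180,265))[0]
R,q=rect(b[2]);print("mat",b[0],R,onz(c,R[0],.004));print(np.array([onz(c,p,.004)for p in q]))
E
```

```text
[0.4221 0.0526 0.3267] [-3.1384 -0.0013 -0.7319]
mat 3378 ((131.5, 243.0), (42.0, 95.0), 90.0) [0.4457 0.3427 0.004 ]
[[0.5014 0.4787 0.004 ]
 [0.5006 0.2158 0.004 ]
 [0.3918 0.2139 0.004 ]
 [0.3894 0.4732 0.004 ]]
```

View pics/w1.png

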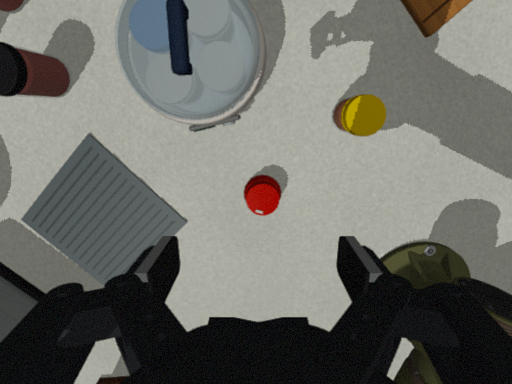

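Wrist view: handle about (178,37), blue jar to its upper left at (155,22), mat corners (90,133), (22,218), (103,290), (187,220), timer (262,195), paprika (365,115).

To row units: 0.051 m is 0.816, -0.029 m is -0.464.

Call:
inch_along(
  increments=[
    {"xyz": [0.816, -0.464, 0], "finger_gap": 0.085},
    {"xyz": [0.816, -0.464, 0], "finger_gap": 0.085},
    {"xyz": [0.816, -0.464, 0], "finger_gap": 0.085},
    {"finger_gap": 0.085},
    {"finger_gap": 0.085},
  ],
)

```text
t: 2.9
tool_pos: [0.5955, 0.0177, 0.3236]
orientation: [3.139, 0.001, -0.729]
force: [-0.4, -0.1, 0.6]
grip_width: 0.0853
grasp_force: 0.0
```

```bash
cat > m2.py <<'E'
from h import *
import pickle
np.set_printoptions(precision=4,suppress=True)
c1,s1=pickle.load(open("w1.pkl","rb"))
p=c1["pixels"].astype(int);m=(p[...,2]-p[...,0]>=2)&(p.sum(2)<400)
b=blobs(cv2.morphologyEx(m.astype(np.uint8),cv2.MORPH_CLOSE,np.ones((7,7))),50,(10,125,195,300))[0]
R,q=rect(b[2]);print("mat",b[0],R,onz(c1,R[0],.004,s1));print(np.array([onz(c1,x,.004,s1)for x in q]))
c,s=look("wrist");cv2.imwrite("pics/w2.png",c["pixels"][:,:,::-1]);print(s["tool_pos"],s["orientation"])
pickle.dump((c,s),open("w2.pkl","wb"))
def hd(c,box):
    p=c["pixels"].astype(int);m=(p.sum(2)<200)&(p[...,2]-p[...,0]>15)
    b=blobs(m,30,box)
    R,q=rect(b[0][2]);print(b[0][0],b[0][1],R);return b[0][1],q
a,_=hd(c1,(130,0,230,110));d,q=hd(c,(100,60,400,240))
print("tri w1 w2",tri([ray(c1,a,s1),ray(c,d,s)]))
Q=np.array([onz(c,x,.147,s) for x in q]);print(Q,Q.mean(0))
E
python3 m2.py
```

```text
mat 16817 ((98.0, 217.0), (164.0, 176.0), 90.0) [0.5363 0.3544 0.004 ]
[[0.7413 0.353  0.004 ]
 [0.5292 0.1214 0.004 ]
 [0.3001 0.3615 0.004 ]
 [0.549  0.6549 0.004 ]]
[0.5955 0.0177 0.3236] [ 3.1389  0.0011 -0.7293]
1204 [176.8588  35.6038] ((177.90985107421875, 36.691322326660156), (74.71488952636719, 19.229637145996094), 85.48600769042969)
841 [257.9893 171.3888] ((258.261962890625, 171.5495147705078), (61.071163177490234, 14.868110656738281), 87.70938873291016)
tri w1 w2 (array([0.5957, 0.0165, 0.1418]), [np.float64(0.0001480416541284392), np.float64(0.00014804165412847674)])
[[ 0.6299 -0.001   0.147 ]
 [ 0.6188 -0.0144  0.147 ]
 [ 0.5603  0.0331  0.147 ]
 [ 0.572   0.0474  0.147 ]] [0.5952 0.0163 0.147 ]
```

View pics/w2.png

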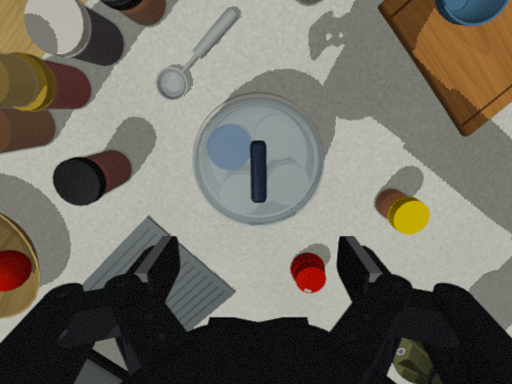

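Call:
inch_along(
  increments=[
    {"turn_vec": [0, 0, -0.8], "xyz": [0.016, 0.016, 0.8], "finger_gap": 0.05},
    {"xyz": [0, 0, 0.8], "finger_gap": 0.05},
    {"xyz": [0, 0, 0.8], "finger_gap": 0.05},
    {"xyz": [0, 0, 0.48], "finger_gap": 0.05},
    {"xyz": [0, 0, 0.32], "finger_gap": 0.05},
  ],
  grip_n=60,
)

```text
t: 3.58
tool_pos: [0.5944, 0.0162, 0.1257]
orientation: [-3.14, -0.001, -0.689]
force: [0.6, 0.1, 0.8]
grip_width: 0.0497
grasp_force: 0.0
```

```bash
python3 - <<'E'
from h import *
import pickle
np.set_printoptions(precision=4,suppress=True)
c1,s1=pickle.load(open("w1.pkl","rb"))
Q=np.array([onz(c1,x,.004,s1) for x in [(90,133),(22,218),(103,290),(187,220)]]);print(Q,Q.mean(0),np.linalg.norm(Q-np.roll(Q,1,0),axis=1))
c=look("top")[0]
Q=np.array([onz(c,x,.004) for x in [(88,170),(169,169),(171,255),(89,257)]]);print(Q,Q.mean(0),np.linalg.norm(Q-np.roll(Q,1,0),axis=1))
print(status.sense()["tool_pos"])
E
```

```text
[[0.6438 0.2423 0.004 ]
 [0.6357 0.4701 0.004 ]
 [0.4284 0.4762 0.004 ]
 [0.42   0.2324 0.004 ]] [0.532  0.3553 0.004 ] [0.2241 0.2279 0.2074 0.2439]
[[0.6445 0.476  0.004 ]
 [0.643  0.2466 0.004 ]
 [0.4148 0.2354 0.004 ]
 [0.408  0.4597 0.004 ]] [0.5276 0.3544 0.004 ] [0.237  0.2295 0.2284 0.2244]
[0.5936 0.0162 0.1229]
```

Call:
inch_along(
  increments=[
    {"finger_gap": 0.0},
    {"finger_gap": 0.0},
    {"finger_gap": 0.0},
    {"finger_gap": 0},
  ],
  grip_n=60,
)

```text
t: 4.12
tool_pos: [0.596, 0.0158, 0.1278]
orientation: [-3.139, -0.002, -0.69]
force: [-1.9, 1.7, 5.9]
grip_width: 0.0186
grasp_force: 60.9
```

To row units: -0.035 m is -0.56, -0.03 m is -0.48.

Call:
inch_along(
  increments=[
    {"xyz": [0, 0, -0.08], "finger_gap": 0},
    {"xyz": [0, 0, -0.16], "finger_gap": 0},
    {"xyz": [0, 0, -0.32], "finger_gap": 0},
    {"xyz": [0, 0, -0.48], "finger_gap": 0},
    {"xyz": [0, 0, -0.56], "finger_gap": 0},
  ],
)

```text
t: 4.75
tool_pos: [0.5949, 0.0154, 0.2271]
orientation: [3.141, -0.0, -0.69]
force: [0.6, 0.6, -2.6]
grip_width: 0.0188
grasp_force: 59.6
```

Call:
inch_along(
  increments=[
    {"xyz": [-0.2608, -0.2192, -0.16], "finger_gap": 0},
    {"xyz": [-0.48, -0.4, 0], "finger_gap": 0},
    {"xyz": [-0.56, -0.464, 0], "finger_gap": 0},
    {"xyz": [-0.56, -0.464, 0], "finger_gap": 0},
    {"xyz": [-0.56, -0.464, 0], "finger_gap": 0},
  ],
)

```text
t: 5.38
tool_pos: [0.5572, 0.211, 0.2351]
orientation: [3.141, 0.001, -0.689]
force: [0.9, -0.0, -2.6]
grip_width: 0.0183
grasp_force: 59.7
```

Call:
inch_along(
  increments=[
    {"xyz": [-0.56, -0.464, 0], "finger_gap": 0},
    {"xyz": [-0.56, -0.464, 0], "finger_gap": 0},
    {"xyz": [-0.48, -0.368, 0], "finger_gap": 0},
    {"xyz": [-0.24, -0.208, 0], "finger_gap": 0},
    {"finger_gap": 0},
  ],
)

```text
t: 6.0
tool_pos: [0.5286, 0.3559, 0.2345]
orientation: [3.14, 0.0, -0.688]
force: [0.4, -0.1, -2.9]
grip_width: 0.0187
grasp_force: 59.6
```

To row units: 0.05 m is 0.8, 0.04 m is 0.64.

Call:
inch_along(
  increments=[
    {"xyz": [0, 0, 0.64], "finger_gap": 0},
    {"xyz": [0, 0, 0.8], "finger_gap": 0},
    {"xyz": [0, 0, 0.72], "finger_gap": 0},
    {"xyz": [0, 0, 0.4], "finger_gap": 0},
    {"xyz": [0, 0, 0.128], "finger_gap": 0},
  ],
)

```text
t: 6.62
tool_pos: [0.5289, 0.353, 0.0654]
orientation: [3.138, 0.0, -0.691]
force: [-0.6, 0.6, -1.9]
grip_width: 0.019
grasp_force: 59.6
```

Call:
inch_along(
  increments=[
    {"xyz": [0, 0, 0.048], "finger_gap": 0},
    {"xyz": [0, 0, 0.032], "finger_gap": 0},
    {"finger_gap": 0},
  ],
)

```text
t: 7.0
tool_pos: [0.5297, 0.3548, 0.0633]
orientation: [-3.14, -0.0, -0.69]
force: [0.1, 0.2, -2.9]
grip_width: 0.0187
grasp_force: 59.6
```

To row units: 0.002 m is 0.032.

Call:
inch_along(
  increments=[
    {"xyz": [0, 0, 0.032], "finger_gap": 0},
    {"finger_gap": 0},
  ],
)

```text
t: 7.25
tool_pos: [0.5299, 0.3549, 0.0619]
orientation: [-3.14, -0.001, -0.689]
force: [-2.5, -0.4, 4.9]
grip_width: 0.0188
grasp_force: 60.5
```

Call:
inch_along(
  increments=[
    {"xyz": [0, 0, 0.024], "finger_gap": 0},
    {"finger_gap": 0},
  ],
)

```text
t: 7.5
tool_pos: [0.5299, 0.3549, 0.0619]
orientation: [-3.139, -0.001, -0.689]
force: [-6.7, -2.6, 11.6]
grip_width: 0.0186
grasp_force: 61.5
```

To row units: -0.0025 m is -0.04.

Call:
inch_along(
  increments=[
    {"xyz": [0, 0, -0.04], "finger_gap": 0},
    {"finger_gap": 0.05},
    {"finger_gap": 0.05},
    {"finger_gap": 0.05},
  ],
)

```text
t: 8.0
tool_pos: [0.5294, 0.3544, 0.0609]
orientation: [3.141, -0.0, -0.69]
force: [-0.6, 0.6, 0.5]
grip_width: 0.0501
grasp_force: 0.0
```

```bash
python3 - <<'E'
from h import *
P=[];
for i in range(6): optics.capture("top"); s=status.sense();P.append(np.r_[s["tool_pos"],s["orientation"]])
P=np.array(P);print(P.std(0));print(np.mean(P[:,:3],0),P[:,5].mean())
E
```

```text
[1.27961158e-05 2.52301469e-05 6.47259547e-05 7.68065756e-05
 1.73309894e-05 3.13162904e-05]
[0.52938597 0.35446998 0.06109619] -0.6898055708383323
```

Call:
inch_along(
  increments=[
    {"xyz": [0, 0, -0.48], "finger_gap": 0.085},
    {"xyz": [0, 0, -0.96], "finger_gap": 0.085},
    {"xyz": [0, 0, -0.96], "finger_gap": 0.085},
    {"xyz": [0, 0, -0.96], "finger_gap": 0.085},
    {"xyz": [0, 0, -0.64], "finger_gap": 0.085},
  ],
)

```text
t: 8.93
tool_pos: [0.5296, 0.3544, 0.3152]
orientation: [-3.138, -0.001, -0.69]
force: [-0.1, 1.3, -0.2]
grip_width: 0.0848
grasp_force: 0.0
```

To row units: 0.04 m is 0.64, 0.036 m is 0.576.

Call:
inch_along(
  increments=[
    {"xyz": [0.64, 0.528, 0], "finger_gap": 0.085},
    {"xyz": [0.64, 0.528, 0], "finger_gap": 0.085},
    {"xyz": [0.64, 0.528, 0], "finger_gap": 0.085},
    {"xyz": [0.576, 0.48, 0], "finger_gap": 0.085},
    {"xyz": [0.32, 0.256, 0], "finger_gap": 0.085},
  ],
)

```text
t: 9.55
tool_pos: [0.5731, 0.1284, 0.3118]
orientation: [-3.141, -0.001, -0.692]
force: [0.3, -0.6, 0.0]
grip_width: 0.0853
grasp_force: 0.0
```

Call:
inch_along(
  increments=[
    {"finger_gap": 0.085},
    {"finger_gap": 0.085},
  ],
)

```text
t: 9.8
tool_pos: [0.5728, 0.1311, 0.3111]
orientation: [-3.142, 0.0, -0.69]
force: [-0.3, -0.3, -0.7]
grip_width: 0.085
grasp_force: 0.0
```

```bash
cat > snap.py <<'E'
from h import *
import pickle,sys
c,s=look("wrist");pickle.dump((c,s),open(sys.argv[1]+".pkl","wb"));cv2.imwrite(f"pics/{sys.argv[1]}.png",c["pixels"][:,:,::-1]);print(s["tool_pos"],s["orientation"])
E
python3 snap.py j1
```

```text
[0.57280396 0.13110706 0.31113333] [-3.14156123e+00  1.63646440e-04 -6.89701207e-01]
```

Call:
inch_along(
  increments=[
    {"xyz": [0.64, 0.528, 0], "finger_gap": 0.085},
    {"xyz": [0.64, 0.528, 0], "finger_gap": 0.085},
    {"xyz": [0.48, 0.4, 0], "finger_gap": 0.085},
    {"xyz": [0.32, 0.272, 0], "finger_gap": 0.085},
    {"finger_gap": 0.085},
  ],
)

```text
t: 10.48
tool_pos: [0.6046, -0.0359, 0.3108]
orientation: [3.141, 0.0, -0.691]
force: [0.8, 1.3, -0.4]
grip_width: 0.0851
grasp_force: 0.0
```

Call:
inch_along(
  increments=[
    {"finger_gap": 0.085},
  ],
)

```text
t: 10.6
tool_pos: [0.6045, -0.0343, 0.311]
orientation: [3.141, 0.0, -0.689]
force: [0.8, 0.6, 0.7]
grip_width: 0.0853
grasp_force: 0.0
```

```bash
python3 snap.py j2
```

```text
[ 0.60448939 -0.03429055  0.31104965] [ 3.14148340e+00  2.33480659e-04 -6.88808880e-01]
```

View pics/j2.png

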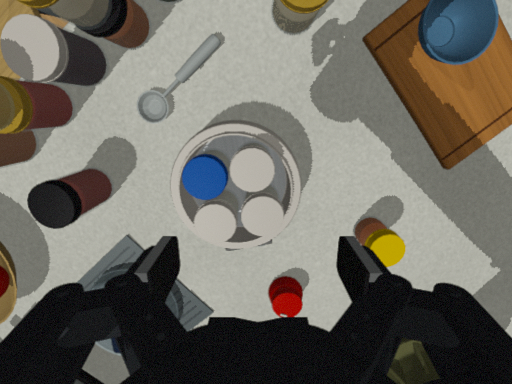

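Wrist view: blue lid (205,177), white lids (252,170), (215,222), (262,215), maker rim centred near (235,187), cover standing on the mat at lower left.

```bash
cat > jar.py <<'E'
from h import *
import pickle
np.set_printoptions(precision=4,suppress=True)
D=[pickle.load(open(f"j{i}.pkl","rb")) for i in(1,2)]
bl=[]
for c,s in D:
    p=c["pixels"].astype(int)
    b=blobs((p[...,2]-p[...,0]>70)&(p[...,2]>110),300,(90,60,300,260))
    for a,ce,m in b[:3]: print(a,ce)
    m=cv2.morphologyEx(b[0][2].astype(np.uint8),cv2.MORPH_CLOSE,np.ones((3,3)))
    ct=max(cv2.findContours(m,0,1)[0],key=cv2.contourArea);e=cv2.fitEllipse(ct);print("ell",e)
    bl.append((c,e[0],s))
    q=np.array([onz(c,x,.106,s)[:2] for x in ct[:,0]]);print("circ",cv2.minEnclosingCircle(q.astype(np.float32)))
J=tri([ray(c,u,s) for c,u,s in bl]);print("blue",J)
c,s=D[1];p=c["pixels"].astype(int)
for t in (170,190,205):
  for a,ce,m in blobs((p.min(2)>t),300,(165,115,305,255))[:6]: print(t,a,ce,onz(c,ce,.106,s))
E
python3 jar.py
```

```text
1018 [278.3762  78.9538]
ell ((279.1366271972656, 79.05555725097656), (30.355283737182617, 45.28285598754883), 157.42385864257812)
circ ((0.6389164924621582, 0.037546947598457336), 0.027981076389551163)
1482 [203.6937 177.805 ]
ell ((203.6953125, 177.80572509765625), (41.14570617675781, 43.981224060058594), 122.38622283935547)
circ ((0.6397852897644043, 0.029169641435146332), 0.029447536915540695)
blue (array([0.6402, 0.0377, 0.0788]), [np.float64(0.0017443377101884106), np.float64(0.0017443377101886593)])
170 2289 [206.0384 204.0524] [0.611  0.0513 0.106 ]
170 635 [243.9606 173.0614] [ 0.6111 -0.0165  0.106 ]
170 364 [250.9945 217.2582] [0.5573 0.0164 0.106 ]
```

```bash
cat > jar2.py <<'E'
from h import *
import pickle
np.set_printoptions(precision=4,suppress=True)
D=[pickle.load(open(f"j{i}.pkl","rb")) for i in(1,2)]
bl=[]
for i,(c,s) in enumerate(D):
    H=hsv(c["pixels"]);m=(abs(H[...,0]-110)<14)&(H[...,1]>140)
    b=blobs(m,300,(90,40,320,260))[0]
    ct=max(cv2.findContours(b[2].astype(np.uint8),0,1)[0],key=cv2.contourArea)
    q=np.array([onz(c,x,.106,s)[:2] for x in ct[:,0]]);print(b[0],b[1],"circ",cv2.minEnclosingCircle(q.astype(np.float32)))
    e=cv2.fitEllipse(ct);print(e);bl.append(ray(c,e[0],s))
print("blue",tri(bl))
v=[]
for i,(c,s) in enumerate(D):
    u=cv2.resize(c["pixels"][(0 if i==0 else 100):(180 if i==0 else 260),150 if i==1 else 220:330 if i==1 else 420],None,fx=4,fy=3.2 if 0 else 4)[:,:,::-1]
    cv2.imwrite(f"pics/crop{i}.png",u[:590])
cr=[cv2.imread(f"pics/crop{i}.png") for i in(0,1)]
h=max(x.shape[0] for x in cr);z=np.hstack([cv2.copyMakeBorder(x,0,h-x.shape[0],0,0,0) for x in cr]);cv2.imwrite("pics/crops.png",cv2.resize(z,None,fx=.5,fy=.5))
E
python3 jar2.py
```

```text
2044 [286.9315  73.3332] circ ((0.6399918794631958, 0.030961519107222557), 0.030046630650758743)
((286.94140625, 73.32091522216797), (47.94014358520508, 52.42079544067383), 15.678864479064941)
1611 [204.6754 176.6164] circ ((0.6401945352554321, 0.02715921401977539), 0.03119591809809208)
((204.6615753173828, 176.62242126464844), (44.13599395751953, 44.72794723510742), 58.5416374206543)
blue (array([0.6402, 0.029 , 0.0986]), [np.float64(0.00015966176228167153), np.float64(0.00015966176228167275)])
```

View pics/crops.png

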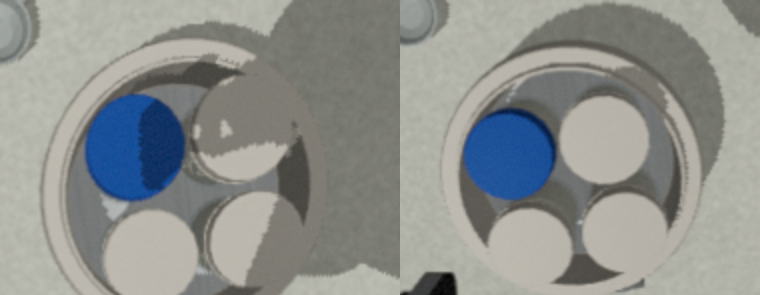

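Blue lid at world (0.640, 0.029), about 0.10 high (side of the lid included), 46 mm from the maker axis as required. Fingers will close radially so one goes in the central gap.

Call:
inch_along(
  increments=[
    {"xyz": [-0.096, -0.576, 0.48], "finger_gap": 0.075},
    {"xyz": [-0.1072, -0.5696, 0.48], "finger_gap": 0.075},
    {"turn_vec": [0, 0, 3], "xyz": [0, 0, 0.48], "finger_gap": 0.075},
    {"turn_vec": [0, 0, 3], "xyz": [0, 0, 0.48], "finger_gap": 0.075},
    {"turn_vec": [0, 0, 3], "finger_gap": 0.075},
  ],
)

```text
t: 11.28
tool_pos: [0.6387, 0.0295, 0.1876]
orientation: [3.136, 0.002, -1.143]
force: [0.0, 0.3, -0.8]
grip_width: 0.0752
grasp_force: 0.0
```

Call:
inch_along(
  increments=[
    {"turn_vec": [0, 0, 2.9], "finger_gap": 0.075},
    {"finger_gap": 0.075},
    {"finger_gap": 0.075},
  ],
  grip_n=40,
)

```text
t: 11.65
tool_pos: [0.6401, 0.0287, 0.1913]
orientation: [-3.141, 0.0, -1.281]
force: [0.9, -0.8, -0.2]
grip_width: 0.075
grasp_force: 0.0
```

```bash
python3 snap.py j3; python3 - <<'E'
from h import *
print(totool(np.array([.6402,.029,.13])-status.sense()["tool_pos"]))
E
```

```text
[0.64012842 0.02868916 0.19132819] [-3.14143332e+00  2.64968283e-05 -1.28107785e+00]
[-0.00046597 -0.0001862   0.06131951]
```

View pics/j3.png

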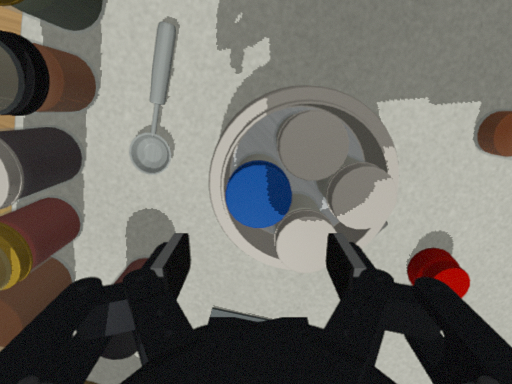

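Blue lid at (258,194), midway between the fingers (189 and 327); the white jar opposite at (362,196) is in line with the closing direction.

```bash
python3 - <<'E'
from h import *
import pickle
B=[]
for n in("j1","j2","j3"):
    c,s=pickle.load(open(n+".pkl","rb"));H=hsv(c["pixels"]);m=(abs(H[...,0]-110)<14)&(H[...,1]>140)
    b=blobs(m,300,(90,40,320,260))[0];ct=max(cv2.findContours(b[2].astype(np.uint8),0,1)[0],key=cv2.contourArea);e=cv2.fitEllipse(ct)
    B.append(ray(c,e[0],s));print(b[0],e[0],onz(c,e[0],.1,s))
J=tri(B);print(J,totool(J[0]-s["tool_pos"],s))
E
```

```text
2044 (286.94140625, 73.32091522216797) [0.64030526 0.02929341 0.1       ]
1611 (204.6615753173828, 176.62242126464844) [0.64011511 0.02859682 0.1       ]
3492 (258.1811218261719, 194.06626892089844) [0.64004686 0.02844051 0.1       ]
(array([0.64009853, 0.02899688, 0.09852531]), [np.float64(0.00026248814352527094), np.float64(8.606410471004133e-05), np.float64(0.00021930196734858321)]) [-3.00973615e-04 -4.44754213e-05  9.28029010e-02]
```

To row units: 0.04 m is 0.64, 0.035 m is 0.56.

Call:
inch_along(
  increments=[
    {"xyz": [0, 0, 0.64], "finger_gap": 0.075},
    {"xyz": [0, 0, 0.56], "finger_gap": 0.075},
    {"xyz": [0, 0, 0.32], "finger_gap": 0.075},
    {"finger_gap": 0.075},
    {"finger_gap": 0.075},
  ],
)

```text
t: 12.32
tool_pos: [0.6411, 0.0279, 0.0983]
orientation: [-3.139, -0.001, -1.284]
force: [-0.1, -1.4, 0.1]
grip_width: 0.0749
grasp_force: 0.0
```

Call:
inch_along(
  increments=[
    {"xyz": [0, 0, 0.16], "finger_gap": 0.075},
    {"xyz": [0, 0, 0.16], "finger_gap": 0.075},
    {"finger_gap": 0.075},
  ],
)

```text
t: 12.7
tool_pos: [0.6395, 0.0278, 0.0748]
orientation: [3.139, 0.0, -1.285]
force: [-0.7, -0.8, 0.2]
grip_width: 0.0748
grasp_force: 0.0
```

Call:
inch_along(
  increments=[
    {"finger_gap": 0.05},
    {"finger_gap": 0.05},
    {"finger_gap": 0.05},
    {"finger_gap": 0.05},
  ],
  grip_n=40,
)

```text
t: 13.2
tool_pos: [0.6404, 0.0279, 0.0766]
orientation: [-3.141, -0.0, -1.285]
force: [-0.0, 0.8, 2.2]
grip_width: 0.0587
grasp_force: 43.8
```

To row units: -0.035 m is -0.56, -0.03 m is -0.48.

Call:
inch_along(
  increments=[
    {"xyz": [0, 0, -0.08], "finger_gap": 0.05},
    {"xyz": [0, 0, -0.16], "finger_gap": 0.05},
    {"xyz": [0, 0, -0.32], "finger_gap": 0.05},
    {"xyz": [0, 0, -0.48], "finger_gap": 0.05},
    {"xyz": [0, 0, -0.56], "finger_gap": 0.05},
  ],
)

```text
t: 13.82
tool_pos: [0.6401, 0.0278, 0.1783]
orientation: [-3.141, -0.0, -1.285]
force: [0.6, -0.0, -3.3]
grip_width: 0.0586
grasp_force: 43.6
```

Call:
inch_along(
  increments=[
    {"xyz": [0, 0, -0.48], "finger_gap": 0.05},
    {"xyz": [0.2528, 0.2304, -0.16], "finger_gap": 0.05},
    {"xyz": [0.5056, 0.4608, 0], "finger_gap": 0.05},
    {"xyz": [0.6064, 0.552, 0], "finger_gap": 0.05},
    {"xyz": [0.6064, 0.552, 0], "finger_gap": 0.05},
  ],
)

```text
t: 14.45
tool_pos: [0.5658, -0.1237, 0.2165]
orientation: [3.141, -0.0, -1.285]
force: [0.5, -0.1, -2.0]
grip_width: 0.0589
grasp_force: 43.8
```

Call:
inch_along(
  increments=[
    {"xyz": [0.6064, 0.552, 0], "finger_gap": 0.05},
    {"xyz": [0.6064, 0.552, 0], "finger_gap": 0.05},
    {"xyz": [0.6064, 0.552, 0], "finger_gap": 0.05},
    {"xyz": [0.6064, 0.552, 0], "finger_gap": 0.05},
    {"xyz": [0.4544, 0.4144, 0], "finger_gap": 0.05},
  ],
)

```text
t: 15.08
tool_pos: [0.4587, -0.3428, 0.2166]
orientation: [3.142, -0.0, -1.286]
force: [0.2, -0.1, -1.3]
grip_width: 0.0587
grasp_force: 43.9
```

Call:
inch_along(
  increments=[
    {"xyz": [0.1968, 0.1872, 0], "finger_gap": 0.05},
    {"finger_gap": 0.05},
    {"finger_gap": 0.05},
  ],
)

```text
t: 15.45
tool_pos: [0.4532, -0.3554, 0.2163]
orientation: [-3.141, 0.0, -1.284]
force: [0.5, 0.4, -2.7]
grip_width: 0.059
grasp_force: 43.9
```

Call:
inch_along(
  increments=[
    {"xyz": [0, 0, 0.56], "finger_gap": 0.05},
    {"xyz": [0, 0, 0.72], "finger_gap": 0.05},
    {"xyz": [0, 0, 0.56], "finger_gap": 0.05},
    {"xyz": [0, 0, 0.24], "finger_gap": 0.05},
    {"xyz": [0, 0, 0.096], "finger_gap": 0.05},
  ],
)

```text
t: 16.08
tool_pos: [0.4535, -0.3556, 0.0804]
orientation: [3.141, -0.0, -1.284]
force: [0.3, 0.1, -3.1]
grip_width: 0.0593
grasp_force: 43.8
```

Call:
inch_along(
  increments=[
    {"xyz": [0, 0, 0.024], "finger_gap": 0.05},
    {"xyz": [0, 0, 0.024], "finger_gap": 0.05},
    {"finger_gap": 0.05},
  ],
)

```text
t: 16.45
tool_pos: [0.4534, -0.3561, 0.0781]
orientation: [-3.141, -0.001, -1.285]
force: [0.5, 0.7, -2.6]
grip_width: 0.0589
grasp_force: 43.8
```

Call:
inch_along(
  increments=[
    {"xyz": [0, 0, 0.024], "finger_gap": 0.05},
    {"finger_gap": 0.05},
  ],
)

```text
t: 16.7
tool_pos: [0.453, -0.356, 0.0758]
orientation: [-3.142, -0.0, -1.285]
force: [1.1, 0.3, -2.6]
grip_width: 0.0588
grasp_force: 43.8
```

To row units: 0.001 m is 0.016.

Call:
inch_along(
  increments=[
    {"xyz": [0, 0, 0.016], "finger_gap": 0.05},
    {"finger_gap": 0.05},
  ],
)

```text
t: 16.95
tool_pos: [0.4531, -0.356, 0.0747]
orientation: [3.141, -0.0, -1.285]
force: [0.1, 0.3, -2.4]
grip_width: 0.0587
grasp_force: 43.9
```

Call:
inch_along(
  increments=[
    {"xyz": [0, 0, 0.016], "finger_gap": 0.05},
    {"finger_gap": 0.05},
  ],
)

```text
t: 17.2
tool_pos: [0.4532, -0.3561, 0.0747]
orientation: [-3.141, -0.001, -1.285]
force: [-2.0, 2.3, 3.9]
grip_width: 0.0588
grasp_force: 44.3
```

To row units: -0.0007 m is -0.0112.

Call:
inch_along(
  increments=[
    {"xyz": [0, 0, -0.0112], "finger_gap": 0.05},
    {"finger_gap": 0.064},
    {"finger_gap": 0.075},
    {"finger_gap": 0.08},
    {"finger_gap": 0.08},
  ],
)

```text
t: 17.82
tool_pos: [0.4531, -0.356, 0.0745]
orientation: [-3.142, -0.0, -1.285]
force: [0.3, -0.2, -0.1]
grip_width: 0.0799
grasp_force: 0.0
```

Call:
inch_along(
  increments=[
    {"xyz": [0, 0, -0.16], "finger_gap": 0.08},
    {"xyz": [0, 0, -0.64], "finger_gap": 0.08},
    {"xyz": [0, 0, -0.96], "finger_gap": 0.08},
    {"xyz": [0, 0, -0.96], "finger_gap": 0.08},
    {"xyz": [0, 0, -0.96], "finger_gap": 0.08},
  ],
)

```text
t: 18.45
tool_pos: [0.4527, -0.3559, 0.3076]
orientation: [-3.141, -0.001, -1.285]
force: [1.6, 0.5, 1.3]
grip_width: 0.08
grasp_force: 0.0
```

Call:
inch_along(
  increments=[
    {"xyz": [-0.7536, -0.3136, 0], "finger_gap": 0.08},
    {"xyz": [-0.7536, -0.3136, 0], "finger_gap": 0.08},
    {"xyz": [-0.7536, -0.3136, 0], "finger_gap": 0.08},
    {"xyz": [-0.7536, -0.3136, 0], "finger_gap": 0.08},
    {"xyz": [-0.7536, -0.3136, 0], "finger_gap": 0.08},
  ],
)

```text
t: 19.08
tool_pos: [0.4805, -0.1009, 0.3056]
orientation: [-3.14, -0.001, -1.285]
force: [0.7, 0.1, -0.1]
grip_width: 0.0801
grasp_force: 0.0
```

Call:
inch_along(
  increments=[
    {"xyz": [-0.7536, -0.3136, 0], "finger_gap": 0.08},
    {"xyz": [-0.7536, -0.3136, 0], "finger_gap": 0.08},
    {"finger_gap": 0.08},
    {"finger_gap": 0.08},
  ],
)

```text
t: 19.58
tool_pos: [0.4917, -0.0011, 0.3052]
orientation: [-3.141, -0.0, -1.284]
force: [1.0, -1.6, 0.5]
grip_width: 0.0803
grasp_force: 0.0
```

```bash
python3 snap.py j4
```

```text
[ 0.49165957 -0.00106835  0.3051843 ] [-3.14079433e+00 -4.36621055e-04 -1.28424202e+00]
```

View pics/j4.png

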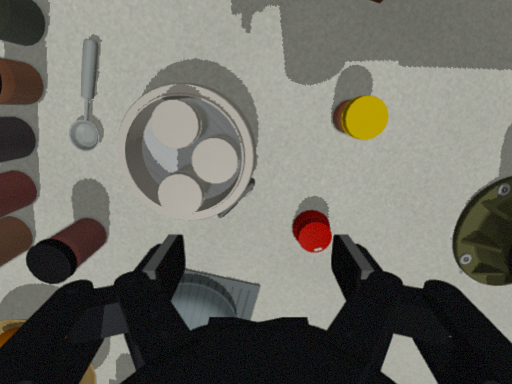

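Maker holds three upright white-lidded jars at (175,123), (214,160), (181,195); its rim spans about columns 120–255, rows 86–219.

```bash
python3 - <<'E'
from h import *
import pickle
c,s=pickle.load(open("j4.pkl","rb"))
Q=np.array([onz(c,u,.07,s) for u in [(120,150),(255,152),(187,86),(190,219)]]);print(Q,(Q[0]+Q[1])/2,(Q[2]+Q[3])/2,np.linalg.norm(Q[0]-Q[1]),np.linalg.norm(Q[2]-Q[3]))
# rim pixels by edge scan: radial brightness step about the centre, from j2 and j4, at z=.07
for n in("j2","j4"):
    c,s=pickle.load(open(n+".pkl","rb"));g=cv2.GaussianBlur(c["pixels"],(3,3),0).astype(float).sum(2)
    R,p=pose(c,s);P=[]
    def px(X):
        v=R.T@(X-p);x=v[:2]/v[2];x=x*(1+c["k1"]*(x@x));return x*c["fx"]+[c["cx"],c["cy"]]
    for a in np.arange(0,2*np.pi,.05):
        rr=np.arange(.078,.096,.0005);u=[px(np.array([.596+r*np.cos(a),.016+r*np.sin(a),.077])) for r in rr]
        val=cv2.remap(g.astype(np.float32),np.float32([[w[0] for w in u]]),np.float32([[w[1] for w in u]]),1)[0]
        k=np.argmax(np.diff(val)); 
        if np.diff(val)[k]>8: P.append([.596+rr[k]*np.cos(a),.016+rr[k]*np.sin(a)])
    P=np.array(P);w=np.ones(len(P),bool)
    for _ in range(8):
        x=np.linalg.lstsq(np.c_[2*P,np.ones(len(P))][w],(P**2).sum(1)[w],rcond=None)[0];r=np.sqrt(x[2]+x[:2]@x[:2]);e=abs(np.hypot(*(P-x[:2]).T)-r);w=e<max(.001,1.5*np.median(e))
    print(n,x[:2],r,w.sum(),len(P),np.median(e))
E
```

```text
[[ 0.68416842  0.03418767  0.07      ]
 [ 0.50062862 -0.01647717  0.07      ]
 [ 0.61108029 -0.07498672  0.07      ]
 [ 0.56626853  0.10810516  0.07      ]] [0.59239852 0.00885525 0.07      ] [0.58867441 0.01655922 0.07      ] 0.19040426335499305 0.18849597203638957
j2 [0.59547725 0.01325704] 0.08343999085279516 58 98 0.0011291976116231117
j4 [0.59357267 0.01397409] 0.0830568511014482 73 114 0.0015055413589950897
```

To row units: -0.0471 m is -0.7536, -0.0196 m is -0.3136.

Call:
inch_along(
  increments=[
    {"xyz": [-0.7536, -0.3136, 0], "finger_gap": 0.07},
    {"xyz": [-0.7536, -0.3136, 0], "finger_gap": 0.07},
    {"xyz": [-0.7536, -0.3136, 0], "finger_gap": 0.06},
    {"xyz": [-0.7536, -0.3136, 0], "finger_gap": 0.05},
    {"xyz": [-0.7536, -0.3136, 0], "finger_gap": 0.05},
  ],
)

```text
t: 20.25
tool_pos: [0.5199, 0.2528, 0.305]
orientation: [-3.141, -0.0, -1.287]
force: [0.4, -0.1, -0.9]
grip_width: 0.05
grasp_force: 0.0
```

Call:
inch_along(
  increments=[
    {"turn_vec": [0, 0, -2.98], "xyz": [-0.7536, -0.3136, 0], "finger_gap": 0.05},
    {"turn_vec": [0, 0, -2.98], "finger_gap": 0.05},
    {"turn_vec": [0, 0, -2.98], "finger_gap": 0.05},
    {"turn_vec": [0, 0, -2.96], "finger_gap": 0.05},
    {"finger_gap": 0.05},
  ],
)

```text
t: 20.88
tool_pos: [0.5255, 0.3022, 0.3047]
orientation: [-3.141, -0.0, -0.693]
force: [0.8, -0.6, -0.0]
grip_width: 0.0499
grasp_force: 0.0
```

Call:
inch_along(
  increments=[
    {"finger_gap": 0.05},
  ],
)

```text
t: 21.0
tool_pos: [0.5252, 0.3026, 0.3046]
orientation: [-3.142, -0.0, -0.694]
force: [-0.5, 0.9, -0.6]
grip_width: 0.0502
grasp_force: 0.0
```

```bash
python3 - <<'E'
from h import *
s=status.sense();print(s["orientation"],totool(np.array([.52939,.35447,.0611])-s["tool_pos"]))
E
```

```text
[-3.14153976e+00 -1.69564538e-04 -6.93936096e-01] [-0.03001795 -0.04253522  0.24346539]
```

The rows are not in the units I measure in: shifts go in shares of 62.5 mm and turns go in units of 0.05 rad. I convert before sending: 0.05 m is 0.8, 0.055 m is 0.88, -0.004 rad is -0.08.

Call:
inch_along(
  increments=[
    {"turn_vec": [0, 0, -0.08], "xyz": [-0.48, -0.68, 0], "finger_gap": 0.05},
    {"xyz": [0, 0, 0.8], "finger_gap": 0.05},
    {"xyz": [0, 0, 0.88], "finger_gap": 0.05},
    {"xyz": [0, 0, 0.88], "finger_gap": 0.05},
    {"xyz": [0, 0, 0.64], "finger_gap": 0.05},
  ],
)

```text
t: 21.62
tool_pos: [0.5281, 0.3543, 0.1015]
orientation: [3.139, 0.0, -0.689]
force: [-0.7, 0.3, -0.0]
grip_width: 0.0503
grasp_force: 0.0
```

Call:
inch_along(
  increments=[
    {"xyz": [0, 0, 0.32], "finger_gap": 0.05},
    {"finger_gap": 0.05},
    {"finger_gap": 0.05},
  ],
)

```text
t: 22.0
tool_pos: [0.5298, 0.3559, 0.087]
orientation: [-3.138, -0.001, -0.686]
force: [0.2, -0.3, 1.1]
grip_width: 0.05
grasp_force: 0.0
```

```bash
python3 - <<'E'
from h import *
s=status.sense();print(s["orientation"],totool(np.array([.52939,.35447,.0611])-s["tool_pos"]))
E
```

```text
[-3.13827041e+00 -9.69092391e-04 -6.86108250e-01] [0.00058995 0.00142688 0.02586924]
```

To row units: 0.0125 m is 0.2, 0.01 m is 0.16.

Call:
inch_along(
  increments=[
    {"xyz": [0, 0, 0.2], "finger_gap": 0.05},
    {"xyz": [0, 0, 0.16], "finger_gap": 0.05},
    {"finger_gap": 0.05},
    {"finger_gap": 0.05},
  ],
)

```text
t: 22.5
tool_pos: [0.5288, 0.3552, 0.062]
orientation: [3.142, -0.0, -0.686]
force: [0.4, 0.3, 0.7]
grip_width: 0.0497
grasp_force: 0.0
```

```bash
python3 - <<'E'
from h import *
optics.capture("top");s=status.sense();print(s["orientation"],totool(np.array([.52939,.35447,.0611])-s["tool_pos"]))
E
```

```text
[-3.14118582e+00 -3.40462554e-04 -6.85733715e-01] [0.0009271  0.00035497 0.00119308]
```

Call:
inch_along(
  increments=[
    {"finger_gap": 0},
    {"finger_gap": 0},
    {"finger_gap": 0},
    {"finger_gap": 0},
    {"finger_gap": 0},
  ],
  grip_n=60,
)

```text
t: 23.18
tool_pos: [0.5289, 0.3555, 0.0625]
orientation: [-3.141, -0.0, -0.686]
force: [-0.9, 1.5, 3.5]
grip_width: 0.0188
grasp_force: 59.9
```

To row units: -0.05 m is -0.8, -0.04 m is -0.64.

Call:
inch_along(
  increments=[
    {"xyz": [0, 0, -0.08], "finger_gap": 0},
    {"xyz": [0, 0, -0.24], "finger_gap": 0},
    {"xyz": [0, 0, -0.64], "finger_gap": 0},
    {"xyz": [0, 0, -0.8], "finger_gap": 0},
    {"xyz": [0, 0, -0.8], "finger_gap": 0},
  ],
)

```text
t: 23.8
tool_pos: [0.5285, 0.3549, 0.224]
orientation: [3.141, -0.0, -0.686]
force: [1.2, 0.9, -2.1]
grip_width: 0.0189
grasp_force: 59.2
```

Call:
inch_along(
  increments=[
    {"xyz": [0.2608, 0.2176, -0.16], "finger_gap": 0},
    {"xyz": [0.48, 0.4, 0], "finger_gap": 0},
    {"xyz": [0.56, 0.464, 0], "finger_gap": 0},
    {"xyz": [0.56, 0.464, 0], "finger_gap": 0},
    {"xyz": [0.56, 0.464, 0], "finger_gap": 0},
  ],
)

```text
t: 24.42
tool_pos: [0.5658, 0.1601, 0.2312]
orientation: [3.14, 0.001, -0.686]
force: [0.6, 1.1, -2.9]
grip_width: 0.0186
grasp_force: 59.2
```

Call:
inch_along(
  increments=[
    {"xyz": [0.56, 0.464, 0], "finger_gap": 0},
    {"xyz": [0.56, 0.464, 0], "finger_gap": 0},
    {"xyz": [0.48, 0.384, 0], "finger_gap": 0},
    {"xyz": [0.2368, 0.208, 0], "finger_gap": 0},
    {"finger_gap": 0},
  ],
)

```text
t: 25.05
tool_pos: [0.5946, 0.0147, 0.2314]
orientation: [3.141, 0.001, -0.688]
force: [0.5, 0.4, -3.1]
grip_width: 0.0186
grasp_force: 59.1
```

Call:
inch_along(
  increments=[
    {"finger_gap": 0},
    {"finger_gap": 0},
  ],
)

```text
t: 25.3
tool_pos: [0.5948, 0.0169, 0.2319]
orientation: [-3.142, 0.0, -0.685]
force: [-0.7, -0.7, -2.3]
grip_width: 0.0188
grasp_force: 59.2
```

```bash
python3 - <<'E'
from h import *
optics.capture("top");s=status.sense();print(s["orientation"],totool(np.array([.5952,.016,.1285])-s["tool_pos"]))
E
```

```text
[ 3.14156472e+00  1.27993221e-04 -6.84454574e-01] [0.00088549 0.00044782 0.1034064 ]
```

To row units: 0.0009 m is 0.0144, 0.0004 m is 0.0064.

Call:
inch_along(
  increments=[
    {"xyz": [0.0144, 0.0064, 0.48], "finger_gap": 0},
    {"xyz": [0, 0, 0.56], "finger_gap": 0},
    {"xyz": [0, 0, 0.32], "finger_gap": 0},
    {"xyz": [0, 0, 0.128], "finger_gap": 0},
    {"finger_gap": 0},
  ],
)

```text
t: 25.98
tool_pos: [0.5956, 0.0152, 0.1395]
orientation: [-3.142, -0.001, -0.685]
force: [0.3, 0.4, -2.5]
grip_width: 0.0186
grasp_force: 59.1
```

Call:
inch_along(
  increments=[
    {"xyz": [0, 0, 0.032], "finger_gap": 0},
    {"xyz": [0, 0, 0.032], "finger_gap": 0},
    {"finger_gap": 0},
  ],
)

```text
t: 26.35
tool_pos: [0.5955, 0.0151, 0.1352]
orientation: [-3.141, -0.0, -0.686]
force: [-0.5, 1.2, -2.9]
grip_width: 0.0188
grasp_force: 59.1
```

Call:
inch_along(
  increments=[
    {"xyz": [0, 0, 0.032], "finger_gap": 0},
    {"finger_gap": 0},
  ],
)

```text
t: 26.6
tool_pos: [0.5953, 0.0151, 0.1327]
orientation: [3.141, 0.0, -0.686]
force: [-0.2, -0.4, -2.7]
grip_width: 0.0187
grasp_force: 59.1
```

To row units: 0.002 m is 0.032.

Call:
inch_along(
  increments=[
    {"xyz": [0, 0, 0.032], "finger_gap": 0},
    {"finger_gap": 0},
  ],
)

```text
t: 26.85
tool_pos: [0.5952, 0.0151, 0.1307]
orientation: [3.141, 0.0, -0.686]
force: [0.4, 0.0, -2.6]
grip_width: 0.0187
grasp_force: 59.1
```

Call:
inch_along(
  increments=[
    {"xyz": [0, 0, 0.024], "finger_gap": 0},
    {"finger_gap": 0},
  ],
)

```text
t: 27.1
tool_pos: [0.5953, 0.0151, 0.1293]
orientation: [3.141, 0.0, -0.686]
force: [0.2, -0.4, -3.2]
grip_width: 0.0187
grasp_force: 59.1
```

Call:
inch_along(
  increments=[
    {"xyz": [0, 0, 0.016], "finger_gap": 0},
    {"finger_gap": 0},
  ],
)

```text
t: 27.35
tool_pos: [0.5954, 0.0151, 0.1285]
orientation: [-3.142, -0.0, -0.686]
force: [0.2, -0.1, -2.6]
grip_width: 0.0188
grasp_force: 59.2
```

Call:
inch_along(
  increments=[
    {"xyz": [0, 0, 0.016], "finger_gap": 0},
    {"finger_gap": 0},
  ],
)

```text
t: 27.6
tool_pos: [0.5954, 0.0151, 0.1284]
orientation: [-3.141, -0.001, -0.686]
force: [-3.0, 1.3, 3.7]
grip_width: 0.0188
grasp_force: 60.1
```

Call:
inch_along(
  increments=[
    {"xyz": [0, 0, 0.016], "finger_gap": 0},
    {"finger_gap": 0},
  ],
)

```text
t: 27.85
tool_pos: [0.5955, 0.0151, 0.1285]
orientation: [-3.141, -0.001, -0.685]
force: [-6.0, 2.2, 8.7]
grip_width: 0.0188
grasp_force: 60.7
```

Call:
inch_along(
  increments=[
    {"xyz": [0, 0, -0.024], "finger_gap": 0},
    {"finger_gap": 0.03},
    {"finger_gap": 0.05},
    {"finger_gap": 0.05},
  ],
)

```text
t: 28.35
tool_pos: [0.5955, 0.0151, 0.1278]
orientation: [3.141, -0.0, -0.686]
force: [-0.5, -0.0, 0.1]
grip_width: 0.0501
grasp_force: 0.0
```

Call:
inch_along(
  increments=[
    {"xyz": [0, 0, -0.16], "finger_gap": 0.05},
    {"xyz": [0, 0, -0.64], "finger_gap": 0.05},
    {"xyz": [0, 0, -0.96], "finger_gap": 0.05},
    {"xyz": [0, 0, -0.8], "finger_gap": 0.05},
    {"xyz": [-0.64, 0.48, 0], "finger_gap": 0.05},
  ],
)

```text
t: 28.98
tool_pos: [0.5481, 0.0175, 0.2917]
orientation: [-3.138, -0.004, -0.687]
force: [0.6, 1.0, -0.1]
grip_width: 0.0496
grasp_force: 0.0
```

Call:
inch_along(
  increments=[
    {"xyz": [-0.64, 0.64, 0], "finger_gap": 0.05},
    {"xyz": [-0.64, 0.64, 0], "finger_gap": 0.05},
    {"xyz": [-0.64, 0.48, 0], "finger_gap": 0.05},
    {"finger_gap": 0.05},
    {"finger_gap": 0.05},
  ],
)

```text
t: 29.6
tool_pos: [0.3829, 0.0082, 0.2887]
orientation: [-3.14, -0.001, -0.685]
force: [-0.3, -0.1, -0.3]
grip_width: 0.0499
grasp_force: 0.0
```

```bash
python3 - <<'E'
from h import *
np.set_printoptions(precision=4,suppress=True)
T=[];C={}
for n in("scene","top"): C[n]=look(n)[0]
c=C["scene"]["pixels"];t=C["top"]["pixels"]
cv2.imwrite("pics/fin.png",np.hstack([c[80:300,70:430],t[80:300,70:430]])[:,:,::-1])
r=[]
for n,B in(("top",(225,150,285,205)),("scene",(240,160,285,200))):
    b=blobs(hsv(C[n]["pixels"])[...,2]<75,10,B)[0];print(n,b[0],b[1]);r.append(ray(C[n],b[1]))
print(tri(r))
E
```

```text
top 191 [254.7958 174.2513]
scene 219 [260.7854 182.1735]
(array([0.6002, 0.0129, 0.1379]), [np.float64(0.002091666022283714), np.float64(0.0020916660222836943)])
```

View pics/fin.png

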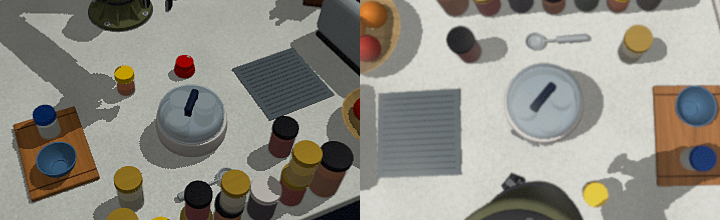

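The final views show the cover level on the maker (handle within 0.5 px of its first place in the scene view), the blue-lidded jar upright on the board's free half and the mat empty.

```bash
python3 -c "
from bench import arm, optics, status
print(arm.close_job())"
```

```text
the job is handed in; nothing more can be done
None
```

I handed the job in at about 30 s: the blue-lidded jar stands upright on the free half of the board, and the cover is back down on the maker over the three white-lidded jars; no verdict was returned.

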